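# Fetch a hinge leaf from the latched case and hold it lined up in the jamb hinge

## Task

Swing the latch lever on the aluminium case fully clear of the lid, open the lid until it stands upright by itself, and take the steel hinge leaf out of its rack. Lower the leaf's knuckle between the two knuckles of the hinge on the jamb block so that the holes line up and a pin could be pushed straight through, and finish while still holding it there in the gripper, still and not leaning on the block. Leave the lid open and the other things on the bench alone.

Things in the scene. Friction and masses are not known exactly. Their poses are not given: they have to be found in the camera images.
- case: fixed aluminium case, 180 (x) x 220 (y) x 88 mm high without lid, walls 6 mm, on the robot's left or right. Origin: centre of its underside; its own -x is the front (latch, tab). In its middle a black rack: two posts (50 x 13 mm, at y -27.5 and +27.5 mm, tops 48 mm above the bench) with slots 11 mm wide, 12 mm deep, hold the leaf upright, plate along the case's y; 84 mm free before and behind it
- latch (a joint): latch lever, rad: 0 = it points to the case's +x, across the lid, and blocks it; grows clockwise seen from above, swinging out to the case's -y side, up to 1.9. At 1.57 it points along -y, wholly clear of the lid. Slight friction (0.03 N m), stays where it is left. Starts at 0 to 0.2
- latch_peg (a point): upright round steel peg, 12 mm in diameter, on the lever's free end, 42 mm from the pivot; it rises 31 mm above the lever bar (60 x 14 x 7 mm, bar top 107 mm above the bench). The point lies on the peg's axis, 8 mm below its top, 130 mm above the bench
- latch_pivot (a point): on the vertical pivot axis of the latch lever, at its underside, 100 mm above the bench; 105 mm in front of the case's middle and 80 mm to its -y side
- lid (a joint): lid of the case, rad: 0 shut, grows as it opens upward, stop at 1.75; stiff hinge, stays where it is left, needs about 3 N at the tab. At 1.57 it stands upright. Panel 180 x 220 x 12 mm, 0.25 kg
- lid_tab (a point): grip point on the steel tab in the middle of the lid's front edge: tab 16 mm wide (along the hinge axis), 10 mm thick, sticks out 42 mm; this point is on its centreline 30 mm out from the edge, 210 mm from the hinge axis. Shut: 94 mm above the bench, tab level, pointing to the front; open: pointing up
- lid_hinge (a point): middle of the lid's hinge axis (which runs along the case's y), 94 mm above the bench, on the case's far rim
- leaf: loose steel hinge leaf, 0.14 to 0.26 kg: plate 9 mm thick (x), 70 wide (y), 42 high, one knuckle below: tube along y, 30 long, 20 outside diameter, 13 hole. Origin: on the hole axis, middle of the tube; z up the plate, which spans 14 to 56 mm above the origin (neck 30 mm wide between). Starts upright in the rack, knuckle down, origin 22 mm above the bench; same from either side
- jamb_axis (a point): middle of the gap between the two fixed knuckles on the jamb block, on their hole axis, 100 mm above the bench; y along the holes, z up, timber block to +x. The gap is 37 mm long; each knuckle 24 mm long, 20 mm outside diameter, 13 mm hole. In the gap the space is free down to 18 mm below the axis
- jamb: jamb block fixed to the bench: steel base plate 160 x 150 x 8 mm, timber block 70 x 110 mm reaching 70 mm high, whose front (-x) face carries an upright steel hinge leaf 9 mm thick, 85 mm wide, with two knuckles at its top. Origin on the bench, straight below the middle of the knuckle axis; y along the holes
- hinge_pin: bystander: steel pin 100 mm long, 8 mm thick, with a square 14 mm collar at each end, lying on the bench near the robot; origin under its middle. Leave it
- driver: bystander: screwdriver lying on the bench near the robot. Leave it
- card_box: bystander: small cardboard box 70 x 70 x 60 mm beyond the work. Leave it

How it is judged:
By the outcome, as a careful person would: the job done as asked, in the order asked, and still so for the second after the job is handed in, while the arm keeps its last pose, push and grip.
It also fails if it takes over 70 s, if anything falls off the work surface, if the arm or the gripper's body presses on something with over 40 N, if the wrist force passes 120 N, or if a joint passes its speed limit or range.

## Robot

A 7-joint arm with a two-finger parallel gripper is mounted at the origin on the work surface. World frame = base frame: x ahead of the robot, y to its left, z up, the work surface at z = 0. Lengths are in m, angles in rad, forces in N, time in s.
With the tool pointing down it reaches from about 0.425 to 0.925 m from the base axis. Payload 6.8 kg.
Tool frame: the origin (TCP) lies between the finger pads; the fingertips stand 22 mm ahead of it and the grasp point (between the pads) lies 3 mm ahead of it; z points along the fingers, y is the line along which they close (so a half turn about z gives the same grasp; the last joint's range is limited). The gripper opens to 85 mm and grips with 20 to 120 N. Pads are 22 mm wide; open, the fingers measure 114 mm over their backs; the gripper's body (76 mm by 85 mm) begins 54 mm behind the grasp point. The pads swing forward as they close: fully open they stand 13 mm farther back than shut.
Start: joints at [-1.296, 0.477, 0.022, 1.555, -0.011, 1.109, -0.083], TCP at [0.252, 0.626, 0.253] pointing down, gripper open.
Joint ranges: [-2.96, 2.96], [-0.34, 2.1], [-1.41, 1.46], [0.24, 2.44], [-1.37, 4.51], [0.17, 1.92], [-2.96, 2.96]. Speed limits (rad/s): [2.39, 2.39, 3.14, 3.14, 3.14, 3.14, 3.14].

## Interface

Orientations are given as a unit quaternion [w, x, y, z].
In Python, from station import bot gives the robot as it stands.
- The arm moves only by the tool servo_tool, never from a script. Its argument "motion" is a list that holds one entry, the list of rows, each a list of 5 numbers: the opening, from 0 (shut) to 1 (fully open), then the shift along the world's x, y, z each as a share of 0.04 m, from -1 to 1, then the turn about the world's z as a share of 0.12 rad, from -1 to 1. A call has 1 to 20 rows; each row shifts and turns the commanded pose from where the row before left it; what a row does not reach is not made up. A row lasts 1/10 s, in which the tool goes at most 50 mm and 8.59 degrees, less where a joint would pass 70% of its speed; a pose out of reach is approached as far as the arm can. A call with a number of a shift or a turn outside -1 to 1 is refused whole. A call with a gripper value outside its range is refused whole. The fingers move at their own pace and stop on an object; "newtons" is the grip in N (left out, the last holds). Time passes only in rows, so rows that do not move let the fingers close. It gives the time, the measured TCP pose, the force, the opening and the grip force at its end, in the units of the state.
- bot.get_obs(): the state, without advancing time (a new reading comes with each control period).
- bot.read_camera(name): name is "scene" or "top"; returns (picture, depth): 384x512x3 uint8, red, green, blue; 384x512 float32, m along the optical axis (not along the pixel's ray), 0 where there is no reading.
- bot.get_calibration(name): a dict with "fovy" (degrees; the focal length in pixels is half the picture's height over the tangent of half this angle, whatever the lens; pixels are square), "cx", "cy" (the principal point, pixels), "k1" (the pictures are not rectified: a ray, as slopes to the right and down, at radius r is drawn at 1 + k1 r^2 times it, then the intrinsics apply), "view" (4x4, takes a point from world to camera coordinates). Camera axes: x right, y down, z forward; pixel columns grow to the right and rows downward; lengths in m; the calibration is good to about 2 mm. A picture is of the moment at which its call begins. get_calibration takes no time and is no camera call.
- bot.hand_in(): hands the job in; it is judged then, once.
The state is a dict: "t": time; "q": joint angles; "joint_vel": joint speeds; "joint_torque": joint torques, N m; "eef_pos": TCP position; "tool_rot": TCP orientation; "contact_force": force on the tool from outside, world axes, zero at the start; "torque": the same for the moment, N m; "gripper_width": opening from 0.0 (shut) to 1.0 (fully open); "grasp_force": force on a finger pad.
Only numpy, scipy, OpenCV 4.12 (cv2) and the standard library are available. Lean on these libraries where they do the work, as an engineer would, in place of code of your own. Each camera call takes 0.05 s, during which the arm holds its last target. There are 200 camera calls.

## Working session

There is one attempt and no reset: what is moved stays moved. The work goes in short steps, Python scripts to look and compute and a tool call to move; the robot and the scene stay as the last step left them, time stands still between calls to the robot, and variables do not carry over. Pictures are saved under pics/ and viewed, at most 10 in all, crops included, and the job is handed in when it is done.

Besides the shell and the picture viewer there is one more tool, called after "Request:" as name([rows], argument=value, ...), one row to a line, values as JSON. servo_tool: Moves the arm, as the interface text tells. Shift numbers are shares of 0.04 m and turn numbers shares of 0.12 rad, none past 1 either way. Its arguments: {"type":"object","properties":{"motion":{"type":"array"},"newtons":{"type":"number"}},"required":["motion"]}

```bash
ls; mkdir -p pics; cat > h.py <<'E'
import numpy as np, cv2
from station import bot
def cam(n):
    p,d=bot.read_camera(n); return p,d,bot.get_calibration(n)
def world(d,c):
    h,w=d.shape; f=h/2/np.tan(np.radians(c['fovy'])/2)
    K=np.array([[f,0,c['cx']],[0,f,c['cy']],[0,0,1.]])
    u,v=np.meshgrid(np.arange(w),np.arange(h))
    s=cv2.undistortPoints(np.stack([u,v],-1).reshape(-1,1,2).astype(float),K,np.array([c['k1'],0,0,0,0.])).reshape(h,w,2)
    P=np.concatenate([s*d[...,None],d[...,None]],-1)
    V=np.array(c['view']); return (P-V[:3,3])@V[:3,:3]
E
python3 - <<'E'
from h import *
for n in('scene','top'):
    p,d,c=cam(n); cv2.imwrite(f'pics/{n}0.png',cv2.resize(p[...,::-1],(768,576)))
    np.savez(f'{n}0.npz',p=p,W=world(d,c),d=d); print(c)
print(bot.get_obs())
E
```

```text
pics
{'fovy': 47.925194063332725, 'cx': 257.65012281669283, 'cy': 192.5007054393993, 'k1': -0.08957022634607817, 'view': array([[ 0.74966985,  0.66164218, -0.01499166, -0.38258207],
       [ 0.51343627, -0.5957406 , -0.6176377 , -0.23934313],
       [-0.4175863 ,  0.4553271 , -0.78631986,  1.4004561 ],
       [ 0.        ,  0.        ,  0.        ,  1.        ]])}
{'fovy': 48.364979769540234, 'cx': 255.3074896919252, 'cy': 187.19410487840824, 'k1': 0.0027200702247762655, 'view': array([[ 0.00698425, -0.9998544 ,  0.01556932, -0.07872107],
       [-0.99153555, -0.00894309, -0.12952715,  0.57926089],
       [ 0.12964753, -0.01453288, -0.99145364,  0.95332363],
       [ 0.        ,  0.        ,  0.        ,  1.        ]])}
{'t': 0.1, 'q': array([-1.29609016,  0.47771571,  0.02237957,  1.55634461, -0.01149974,
        1.10930048, -0.08306989]), 'joint_vel': array([ 0.00060828, -0.0014396 ,  0.00054901, -0.00209797,  0.00023179,
        0.00119077, -0.00092079]), 'joint_torque': array([ 4.71425956e-03, -5.97762573e+01,  1.61384013e+00, -2.81957549e+01,
        1.28214262e-02,  5.01982140e-03, -1.40664116e-05]), 'eef_pos': array([0.25197346, 0.62567383, 0.25242815]), 'tool_rot': array([-8.85737589e-05,  1.90227871e-01,  9.81739622e-01, -8.14940702e-04]), 'contact_force': array([ 0.07216096,  0.12151775, -0.20304134]), 'torque': array([ 0.02378819,  0.0261194 , -0.00179684]), 'grasp_force': 0.0, 'gripper_width': 0.9970941168507136}
```

View pics/scene0.png

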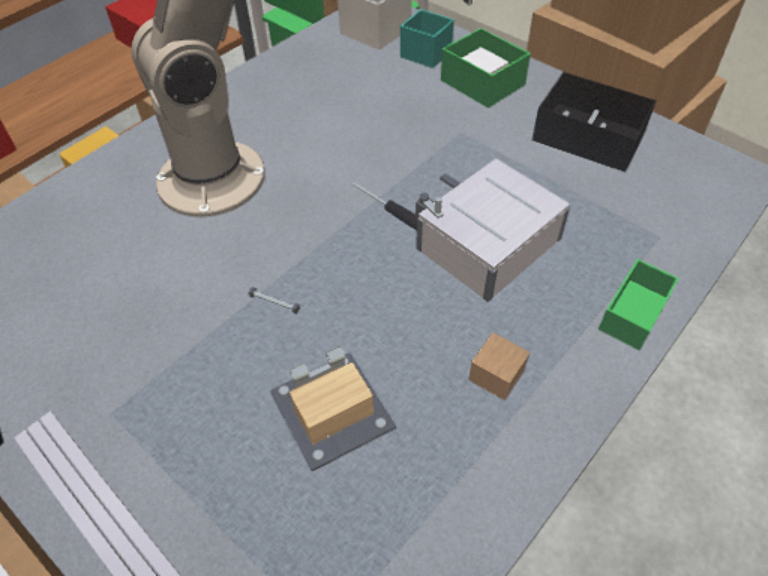

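View pics/top0.png

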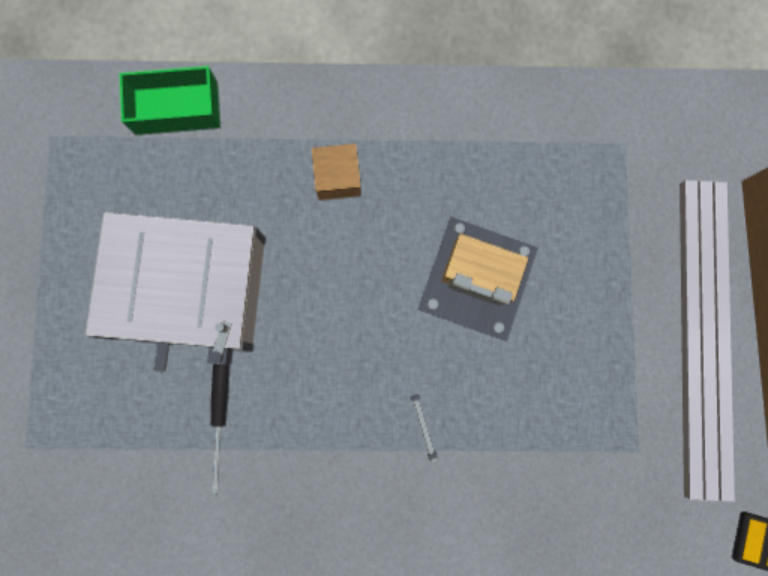

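The scene view shows the case with its peg at (437,205), and the jamb knuckles at (300,373) and (336,356). The top view shows the lid spanning x 90–255 and y 213–347, the peg at (222,327), the tab at (162,357), and the jamb knuckles at (462,282) and (503,296). Next I measure by depth and height.

```bash
cat > m.py <<'E'
from h import *
def run(show=True):
  for n in('scene','top'):
    z=np.load(f'{n}0.npz');W=z['W'];p=z['p'].astype(int);d=z['d']
    X,Y,Z=W[...,0],W[...,1],W[...,2]
    ok=(d>0)&(X>.25)&(X<.95)
    lid=ok&(abs(Z-.1)<.006)&(Y>.1)&(Y<.6)
    k,l,s,_=cv2.connectedComponentsWithStats(cv2.morphologyEx(lid.astype('u1'),cv2.MORPH_OPEN,np.ones((5,5))))
    i=1+s[1:,4].argmax(); L=W[l==i]
    r=cv2.minAreaRect((L[:,:2]*1000).astype('f4')); print(n,'lid',r,np.median(L[:,2]))
    peg=W[ok&(Z>.118)&(Z<.15)&(Y>.05)&(Y<.6)]; print('peg',len(peg),peg.mean(0) if len(peg) else 0,peg.min(0),peg.max(0))
    pt=peg[peg[:,2]>.134];print(' pegtop',len(pt),pt.mean(0) if len(pt) else 0)
    c=np.array(r[0])/1000
    tab=lid&(np.hypot(X-c[0],Y-c[1])<.17)&(l!=i)
    k2,l2,s2,_=cv2.connectedComponentsWithStats(tab.astype('u1'))
    for j in range(1,k2):
        if s2[j,4]>25: q=W[l2==j];print(' comp',s2[j,4],q.mean(0),cv2.minAreaRect((q[:,:2]*1000).astype('f4')))
    kn=ok&(Z>.095)&(Z<.118)&(Y<.1)&(Y>-.4)
    k2,l2,s2,_=cv2.connectedComponentsWithStats(kn.astype('u1'))
    for j in range(1,k2):
        if s2[j,4]>15: q=W[l2==j];print(' kn',s2[j,4],q.mean(0),q[:,2].max(),cv2.minAreaRect((q[:,:2]*1000).astype('f4')))
    tim=W[ok&(abs(Z-.07)<.004)&(Y<.1)&(Y>-.4)&(p[...,0]>p[...,2]+40)]
    print(' timber',len(tim),cv2.minAreaRect((tim[:,:2]*1000).astype('f4')),np.median(tim[:,2]))
run()
E
python3 m.py
```

```text
scene lid ((567.25537109375, 235.3452606201172), (223.38787841796875, 189.64865112304688), 85.03983306884766) 0.10183528396457249
peg 35 [0.50123629 0.15041281 0.13203811] [0.49413938 0.14615201 0.11832178] [0.50619633 0.1591064  0.14216601]
 pegtop 16 [0.50042783 0.15147511 0.13957839]
 comp 59 [0.45690445 0.24294054 0.09990103] ((458.0408020019531, 244.4811553955078), (17.187664031982422, 37.19750213623047), 80.5735855102539)
 comp 36 [0.60204037 0.33262559 0.10163526] ((602.1220092773438, 332.9848937988281), (32.191749572753906, 21.32365608215332), 3.5606062412261963)
 comp 60 [0.47003165 0.14733555 0.10081251] ((467.60479736328125, 146.08587646484375), (22.151336669921875, 39.51264953613281), 68.52770233154297)
 kn 95 [ 0.57387833 -0.18887349  0.10722605] 0.11422063394076862 ((571.906982421875, -187.349853515625), (24.397253036499023, 20.00387954711914), 66.81803894042969)
 kn 99 [ 0.55399328 -0.24664171  0.1073125 ] 0.11263823913756545 ((552.7577514648438, -246.15965270996094), (25.043638229370117, 20.232162475585938), 76.99919128417969)
 timber 1290 ((598.1011962890625, -228.90
[... 588 characters left out ...]
75, 242.54196166992188), (16.78807830810547, 37.333160400390625), 84.33195495605469)
 comp 40 [0.46186773 0.15237455 0.09998814] ((462.5699157714844, 152.65798950195312), (7.222628116607666, 22.227079391479492), 82.39250183105469)
 kn 102 [ 0.57071637 -0.18763629  0.10684838] 0.11106935807631386 ((571.7666015625, -187.8102264404297), (23.935678482055664, 19.837949752807617), 72.26646423339844)
 kn 105 [ 0.55077601 -0.24454318  0.10641918] 0.11199549238829018 ((551.4196166992188, -245.2465362548828), (24.437652587890625, 18.773588180541992), 70.96624755859375)
 timber 1287 ((649.7327880859375, -130.70504760742188), (337.6424865722656, 83.62349700927734), 62.58568572998047) 0.06921071588092553
```

Request:
servo_tool([
  [[0.35,0.474,-0.912,-0.1,-0.425],[0.35,0.474,-0.912,-0.1,-0.425],[0.35,0.474,-0.912,-0.1,-0.425],[0.35,0.474,-0.912,-0.1,-0.425],[0.35,0.474,-0.912,-0.1,-0.425],[0.35,0.474,-0.912,-0.1,-0.425],[0.35,0.474,-0.912,-0.1,-0.425],[0.35,0.474,-0.912,-0.1,-0.425],[0.35,0.474,-0.912,-0.1,-0.425],[0.35,0.474,-0.912,-0.1,-0.425],[0.35,0.474,-0.912,-0.1,-0.425],[0.35,0.474,-0.912,-0.1,-0.425],[0.35,0.474,-0.912,-0.1,-0.425],[0.35,0,0,0,0],[0.35,0,0,0,0]],
], newtons=25)

```text
t: 1.6
eef_pos: [0.4986, 0.151, 0.201]
tool_rot: [-0.0, 0.5, 0.866, -0.0]
contact_force: [-0.0, 0.5, -0.2]
gripper_width: 0.347
grasp_force: 0.0
```

Request:
servo_tool([
  [[0.35,0,0.02,-0.5,0],[0.35,0,0,-0.5,0],[0.35,0,0,-0.4,0],[0.35,0,0,-0.3,0],[0.35,0,0,0,0]],
])

```text
t: 2.1
eef_pos: [0.4971, 0.1536, 0.1319]
tool_rot: [-0.001, 0.498, 0.867, -0.001]
contact_force: [-0.3, -0.3, 0.8]
gripper_width: 0.353
grasp_force: 0.0
```

Request:
servo_tool([
  [[0.25,0,0,0,0],[0.25,-0.06,-0.24,0,0],[0.25,-0.12,-0.18,0,0],[0.25,-0.16,-0.15,0,0],[0.25,-0.19,-0.12,0,0],[0.25,-0.2,-0.08,0,0],[0.25,-0.22,-0.03,0,0],[0.25,-0.22,0.02,0,0],[0.25,-0.18,0.05,0,0],[0.25,-0.1,0.04,0,0],[0.25,0,0,0,0],[0.25,0,0,0,0]],
])

```text
t: 3.3
eef_pos: [0.4405, 0.1254, 0.1333]
tool_rot: [-0.0, 0.499, 0.867, -0.0]
contact_force: [0.5, -0.9, 0.5]
gripper_width: 0.248
grasp_force: 0.0
```

Request:
servo_tool([
  [[0.3,0,0,0.5,0],[0.5,0,0,0.5,0],[0.5,0,0.4,0.3,1],[0.5,0.05,0.4,0,1],[0.5,0.05,0.4,0,1],[0.5,0.05,0.4,0,1],[0.5,0.05,0.4,0,1],[0.5,0,0.4,0,1],[0.5,0,0.3,0,1],[0.5,0,0.3,0,1],[0.5,0,0,0,0]],
])

```text
t: 4.4
eef_pos: [0.4486, 0.2468, 0.1852]
tool_rot: [-0.0, 0.041, 0.999, 0.0]
contact_force: [-0.2, -0.6, 0.6]
gripper_width: 0.499
grasp_force: 0.0
```

```bash
python3 - <<'E'
from h import *
for n in('scene','top'):
    p,d,c=cam(n);W=world(d,c);cv2.imwrite(f'pics/{n}1.png',cv2.resize(p[100:300,50:250] if n=='top' else p[60:260,200:400],(600,600))[...,::-1])
    m=(d>0)&(W[...,2]>.115)&(W[...,2]<.145)&(W[...,0]>.4)&(W[...,0]<.53)&(W[...,1]<.17)&(W[...,1]>.08)
    q=W[m];print(n,len(q),q.mean(0) if len(q) else 0)
E
```

```text
scene 50 [0.44679289 0.1263295  0.12798104]
top 43 [0.44671618 0.12626722 0.13187034]
```

View pics/scene1.png

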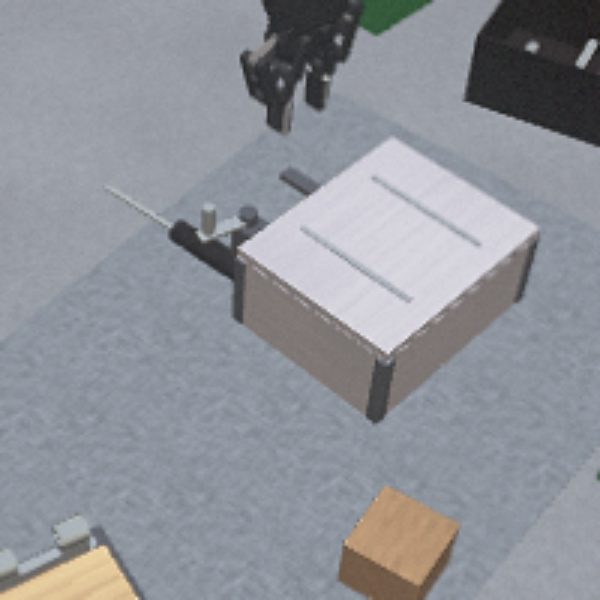

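The latch is clear: the peg (crop at 208,215) points along −y, about 1.77 rad. Now the tab.

Request:
servo_tool([
  [[0.5,0.02,-0.06,-0.6,0],[0.5,0,0,-0.6,0],[0.5,0,0,-0.6,0],[0.5,0,0,-0.4,0],[0.5,0,0,0,0],[0,0,0,0,0],[0,0,0,0,0],[0,0,0,0,0],[0,0,0,0,0],[0,0,0,0,0]],
], newtons=30)

```text
t: 5.5
eef_pos: [0.4502, 0.2444, 0.0984]
tool_rot: [0.001, 0.043, 0.999, 0.001]
contact_force: [0.3, 4.7, 1.3]
gripper_width: 0.181
grasp_force: 34.4
```

Request:
servo_tool([
  [[0,0.02,0,0.46,0],[0,0.06,-0.005,0.455,0],[0,0.1,-0.01,0.45,0],[0,0.14,-0.01,0.435,0],[0,0.175,-0.015,0.425,0],[0,0.21,-0.02,0.405,0],[0,0.25,-0.02,0.39,0],[0,0.28,-0.025,0.36,0],[0,0.31,-0.025,0.34,0],[0,0.34,-0.03,0.31,0]],
])

```text
t: 6.5
eef_pos: [0.5234, 0.2383, 0.259]
tool_rot: [-0.001, 0.042, 0.999, 0.001]
contact_force: [-0.3, 7.3, -5.9]
gripper_width: 0.179
grasp_force: 32.4
```

Request:
servo_tool([
  [[0,0.36,-0.03,0.28,0],[0,0.39,-0.03,0.25,0],[0,0.41,-0.035,0.21,0],[0,0.42,-0.035,0.175,0],[0,0.435,-0.035,0.14,0],[0,0.45,-0.04,0.1,0],[0,0.455,-0.04,0.06,0],[0,0.46,-0.04,0.02,0],[0,0.36,-0.03,-0.01,0],[0,0,0,0,0],[0,0,0,0,0]],
])

```text
t: 7.6
eef_pos: [0.6747, 0.226, 0.3087]
tool_rot: [0.001, 0.042, 0.999, 0.002]
contact_force: [0.9, 5.7, 2.3]
gripper_width: 0.18
grasp_force: 34.7
```

Request:
servo_tool([
  [[0.5,0,0,0,0],[0.5,0,0,0,0],[0.5,0,0,0,0],[0.5,0,0,0.7,0],[0.5,0,0,0.9,0],[0.5,0,0,0.4,0],[0.5,-0.6,-0.5,0,-1],[0.5,-0.7,-0.6,0,-1],[0.5,-0.7,-0.6,0,-1],[0.5,-0.7,-0.6,0,-1],[0.5,-0.7,-0.6,0,-1],[0.5,-0.7,-0.6,0,-1],[0.5,-0.7,-0.6,0,-1],[0.5,-0.7,-0.6,0,-1],[0.5,0,0,0,-1],[0.5,0,0,0,-1],[0.5,0,0,0,-1],[0.5,0,0,0,-1]],
])

```text
t: 9.4
eef_pos: [0.454, 0.035, 0.3876]
tool_rot: [-0.0, 0.693, 0.721, 0.0]
contact_force: [0.6, -0.7, -0.8]
gripper_width: 0.505
grasp_force: 0.0
```

```bash
python3 - <<'E'
from h import *
for n in('scene','top'):
    p,d,c=cam(n);W=world(d,c);np.savez(f'{n}2.npz',p=p,W=W,d=d)
    q=p[130:300,50:250] if n=='top' else p[60:260,200:400]
    cv2.imwrite(f'pics/{n}2.png',cv2.resize(q,None,fx=3,fy=3)[...,::-1])
    X,Y,Z=W[...,0],W[...,1],W[...,2]
    L=W[(d>0)&(Z>.15)&(X>.6)&(X<.75)&(Y>.1)&(Y<.36)]
    if len(L)>20:
        for a in (.15,.2,.25,.29):
            s=L[abs(L[:,2]-a)<.02]
            if len(s):print(n,'lid',a,len(s),s.mean(0),s[:,0].min(),s[:,0].max())
    m=(d>0)&(abs(X-.569)<.03)&(abs(Y-.2345)<.06)&(abs(Z-.078)<.006)
    q=W[m];print(n,'leaf',len(q),q.mean(0) if len(q) else 0, cv2.minAreaRect((q[:,:2]*1000).astype('f4')) if len(q)>4 else 0)
E
```

```text
scene lid 0.15 239 [0.66572781 0.21291417 0.1599173 ] 0.6476061242623872 0.676870795063187
scene lid 0.2 517 [0.66698994 0.21334816 0.2003514 ] 0.6491473316003211 0.6783187621890767
scene lid 0.25 584 [0.66799599 0.2111527  0.2500012 ] 0.6492314594248657 0.6785626479291269
scene lid 0.29 409 [0.66578338 0.21971564 0.27778414] 0.6508627550219598 0.6797597688987007
scene leaf 73 [0.57070953 0.22962807 0.07828368] ((570.4901123046875, 233.93801879882812), (68.45706176757812, 10.414111137390137), 87.06377410888672)
top lid 0.15 254 [0.65661531 0.22123424 0.15997179] 0.6472415260904273 0.6660511853158176
top lid 0.2 581 [0.65775879 0.22167121 0.20068938] 0.6485386828665288 0.6671356245029642
top lid 0.25 714 [0.65919944 0.22167859 0.25081404] 0.6499058769823718 0.6740114156345162
top lid 0.29 830 [0.66488674 0.22501385 0.27501512] 0.6509024432257765 0.6801688313457968
top leaf 6 [0.57608954 0.26428358 0.07850903] ((576.376708984375, 264.56201171875), (1.656362771987915, 8.908860206604004), 13.743276596069336)
```

View pics/top2.png

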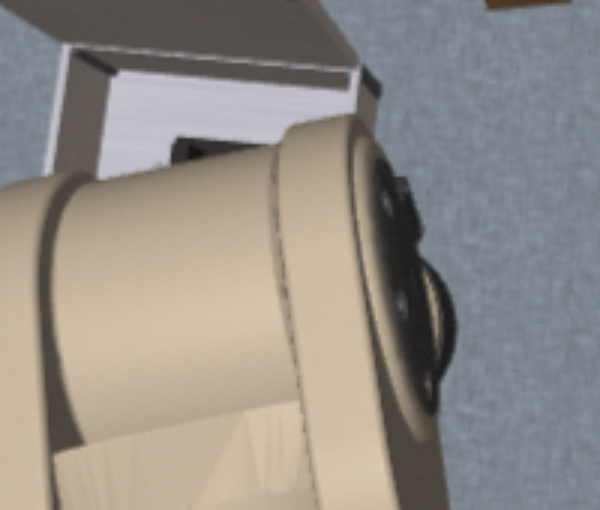

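The crop shows the case open with the lid standing up (top edge at (60,45)–(355,70)); the arm hides the rack. The scene depth places the leaf at (0.570, 0.234) at 87°, which matches the case. The lid reads about 1.6 rad. Moving to the leaf.

Request:
servo_tool([
  [[0.6,0.483,0.829,0,-0.17],[0.6,0.483,0.829,0,-0.17],[0.6,0.483,0.829,0,-0.17],[0.6,0.483,0.829,0,-0.17],[0.6,0.483,0.829,0,-0.17],[0.6,0.483,0.829,0,-0.17],[0.6,0,0,-0.7,0],[0.6,0,0,-0.9,0],[0.6,0,0,-0.9,0],[0.6,0,0,-0.9,0],[0.6,0,0,-0.9,0],[0.6,0,0,0,0]],
])

```text
t: 10.7
eef_pos: [0.5672, 0.2331, 0.2105]
tool_rot: [-0.001, 0.733, 0.68, -0.005]
contact_force: [-1.5, -0.5, -0.4]
gripper_width: 0.596
grasp_force: 0.0
```

Request:
servo_tool([
  [[0.6,0.05,0,-0.8,-0.08],[0.6,0,0,-0.8,0],[0.6,0,0,-0.7,0],[0.6,0,0,-0.5,0],[0.6,0,0,-0.4,0],[0.6,0,0,-0.27,0],[0.6,0,0,0,0]],
])

```text
t: 11.4
eef_pos: [0.5722, 0.2346, 0.0763]
tool_rot: [-0.0, 0.737, 0.676, -0.001]
contact_force: [-0.5, -0.6, 0.0]
gripper_width: 0.6
grasp_force: 0.0
```

```bash
python3 - <<'E'
from h import *
o=bot.get_obs();print(o['eef_pos'],o['contact_force'])
p,d,c=cam('scene')
cv2.imwrite('pics/s3.png',cv2.resize(p[60:210,250:400],(600,600),interpolation=cv2.INTER_CUBIC)[...,::-1])
E
```

```text
[0.57217657 0.23458036 0.07628138] [-0.50998241 -0.5649945   0.01114233]
```

View pics/s3.png

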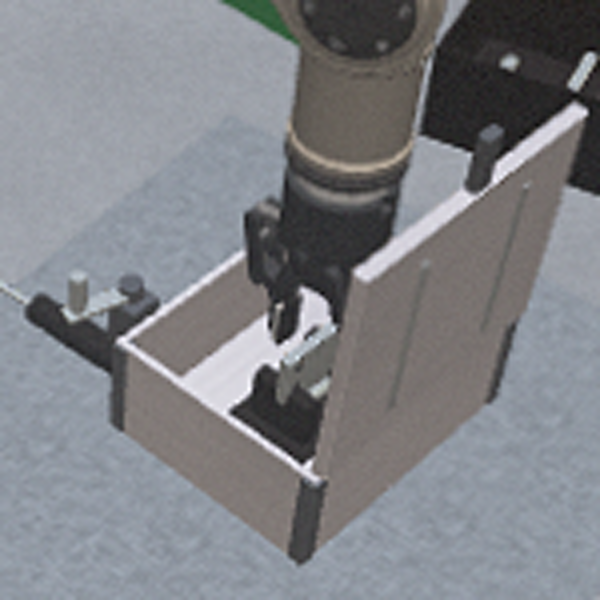

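The picture shows the leaf (310,350) between the fingers, the lid upright, and the lever (100,300) swung out. Closing.

Request:
servo_tool([
  [[0.6,0,0,-0.1,0],[0.6,0,0,0,0],[0,0,0,0,0],[0,0,0,0,0],[0,0,0,0,0],[0,0,0,0,0],[0,0,0,0,0],[0,0,0,0,0],[0,0,0,0,0],[0,0,0,0,0]],
], newtons=60)

```text
t: 12.45
eef_pos: [0.5725, 0.2348, 0.0731]
tool_rot: [0.0, 0.737, 0.676, 0.0]
contact_force: [-2.2, -0.7, 5.9]
gripper_width: 0.09
grasp_force: 59.7
```

Request:
servo_tool([
  [[0,0,0,0.2,0],[0,0,0,0.4,0],[0,0,0,0.6,0],[0,0,0,0.8,0],[0,0,0,0.9,0],[0,0,0,0.9,0],[0,0,0,0.6,0],[0,0,0,0.2,0],[0,0,0,0,0]],
])

```text
t: 13.35
eef_pos: [0.5727, 0.2348, 0.2581]
tool_rot: [0.0, 0.737, 0.676, 0.001]
contact_force: [-0.4, 0.0, -2.8]
gripper_width: 0.089
grasp_force: 58.7
```

Request:
servo_tool([
  [[0,-0.02,-0.4,0,-0.1],[0,-0.02,-0.8,0,-0.15],[0,-0.02,-0.9,0,-0.16],[0,-0.02,-0.9,0,-0.16],[0,-0.02,-0.9,0,-0.16],[0,-0.02,-0.9,0,-0.16],[0,-0.02,-0.9,0,-0.16],[0,-0.02,-0.9,0,-0.16],[0,-0.02,-0.9,0,-0.16],[0,-0.02,-0.9,0,-0.16],[0,-0.02,-0.9,0,-0.16],[0,-0.02,-0.9,0,-0.16],[0,-0.02,-0.6,0,-0.16],[0,0,-0.38,0,-0.1],[0,0,0,0,0],[0,0,0,0,0],[0,0,0,0,0]],
])

```text
t: 15.05
eef_pos: [0.5621, -0.2105, 0.2561]
tool_rot: [-0.001, 0.816, 0.578, 0.0]
contact_force: [-0.6, 0.3, -1.5]
gripper_width: 0.094
grasp_force: 58.7
```

Request:
servo_tool([
  [[0,0,-0.1,-0.5,0.03],[0,0,-0.05,-0.5,0.02],[0,0,0,-0.4,0],[0,0,0,-0.25,0],[0,0,0,0,0],[0,0,0,0,0],[0,0,0,0,0]],
])

```text
t: 15.75
eef_pos: [0.5626, -0.2185, 0.1917]
tool_rot: [0.001, 0.815, 0.58, 0.001]
contact_force: [0.2, 0.0, -2.1]
gripper_width: 0.095
grasp_force: 58.7
```

```bash
python3 - <<'E'
from h import *
o=bot.get_obs();print(o['eef_pos'],o['tool_rot'],o['contact_force'])
n='scene';p,d,c=cam(n);W=world(d,c);np.savez('s4.npz',p=p,W=W,d=d)
X,Y,Z=W[...,0],W[...,1],W[...,2]
m=(d>0)&(abs(X-.5619)<.1)&(abs(Y+.2166)<.1)&(Z>.03)
r,cc=np.where(m);print(r.min(),r.max(),cc.min(),cc.max())
r0,c0=int(r.mean())-60,int(cc.mean())-80
print(r0,c0);cv2.imwrite('pics/s4.png',cv2.resize(p[r0:r0+120,c0:c0+160],None,fx=5,fy=5,interpolation=cv2.INTER_CUBIC)[...,::-1])
p,d,c=cam('top');cv2.imwrite('pics/t4.png',cv2.resize(p[120:240,240:400],None,fx=5,fy=5,interpolation=cv2.INTER_CUBIC)[...,::-1])
E
```

```text
[ 0.56261741 -0.21847322  0.19172202] [6.20482101e-04 8.14736345e-01 5.79830956e-01 6.04445808e-04] [ 0.22040846  0.03380269 -2.11790857]
0 292 137 248
70 108
```

View pics/s4.png

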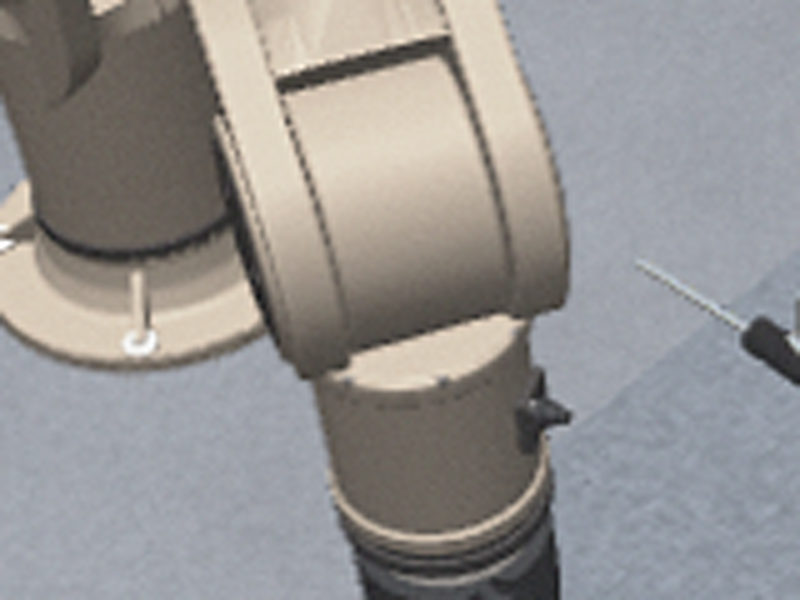

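That crop caught the wrist only (gripper top at (460,580)), so I re-crop lower.

```bash
python3 - <<'E'
from h import *
p=np.load('s4.npz')['p'];cv2.imwrite('pics/s4b.png',cv2.resize(p[180:290,140:286],None,fx=5,fy=5,interpolation=cv2.INTER_CUBIC)[...,::-1])
E
```

```text
(no output)
```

View pics/s4b.png

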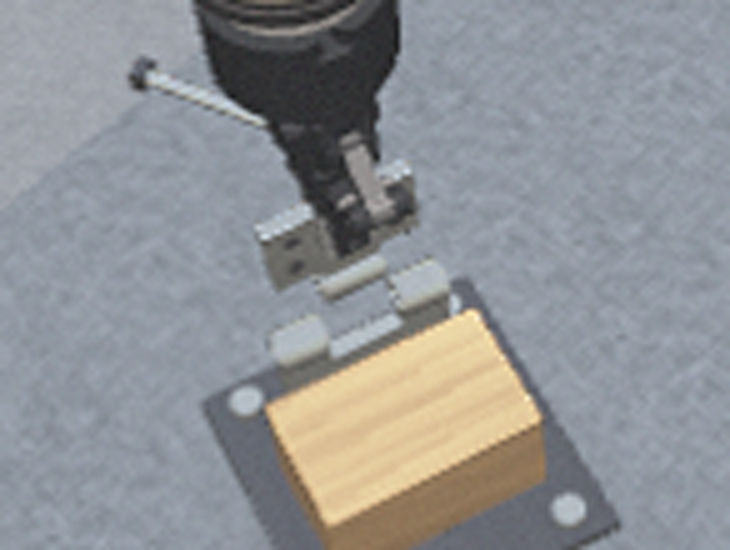

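The view shows the leaf plate from (265,235) to (412,170), its knuckle at (350,275), and the jamb knuckles at (300,340) and (420,285). Now I measure them relative to each other.

```bash
cat > rel.py <<'E'
from h import *
def rel(z,tz,yaw=-18.9,o=(.562,-.2166)):
    W=z['W'];p=z['p'].astype(int);d=z['d']
    a=np.radians(yaw);R=np.array([[np.cos(a),np.sin(a)],[-np.sin(a),np.cos(a)]])
    q=(W[...,:2]-np.array(o))@R.T*1000; x,y=q[...,0],q[...,1]; Z=W[...,2]*1000
    near=(d>0)&(abs(x)<40)&(abs(y)<60)&(p.min(-1)>70)&(p[...,0]-p[...,2]<35)
    def s(n,m,k=8):
        k_,l,st,_=cv2.connectedComponentsWithStats((near&m).astype('u1'))
        for j in range(1,k_):
            if st[j,4]<k: continue
            m2=l==j
            pc=lambda v:np.round(np.percentile(v[m2],[2,50,98]),1)
            r=cv2.minAreaRect(np.stack([x[m2],y[m2]],-1).astype('f4'))
            print(n,st[j,4],'x',pc(x),'y',pc(y),'z',pc(Z),'rect',np.round(r[0],1),np.round(r[1],1),round(r[2],1))
    oz=tz-51
    s('plate',(Z>oz+18)&(Z<oz+60)&(Z>116)); s('ptop',(Z>oz+52)&(Z<oz+60),5)
    s('leafkn',(Z>oz-12)&(Z<oz+12)&(Z>113)); s('jkn',(Z>95)&(Z<114)&(abs(y)>15))
E
python3 - <<'E'
from rel import *
rel(np.load('s4.npz'),191.7)
E
```

```text
plate 31 x [-4.6  1.9  5.4] y [21.5 29.2 33.9] z [178.1 196.8 199.7] rect [-0.2 27.5] [13.1  8.8] 38.1
plate 184 x [-4.2  3.7 11.4] y [-36.3 -22.9  -8.8] z [159.3 184.7 199.4] rect [  1.1 -19.1] [35.4 18.6] 69.6
plate 20 x [1.8 3.5 5.6] y [11.2 20.2 34.1] z [159.2 163.4 167.4] rect [ 3.6 22.6] [ 4.  23.4] 0.7
ptop 23 x [-4.8  0.9  5.5] y [21.4 28.3 32.8] z [193.5 197.6 199.9] rect [-1.  27.5] [12.9  8.6] 47.3
ptop 63 x [-5.1  1.6  9.8] y [-35.7 -22.7 -11.6] z [192.8 197.1 200.1] rect [  2.8 -23.6] [17.4 24.7] 2.4
leafkn 77 x [-3.   7.1 10.1] y [-16.   -2.2  13.1] z [136.3 147.3 151.7] rect [ 5.3 -2.9] [32.1 14.8] 70.6
jkn 92 x [-8.3  3.7  9. ] y [19.1 30.4 42.6] z [ 98.4 108.6 112.6] rect [-0.4 30.7] [24.7 19.8] 87.8
jkn 98 x [-9.   3.4  8.9] y [-42.4 -31.  -19.3] z [ 97.4 108.6 112.7] rect [ -0.  -30.6] [20.1 24.3] 2.1
```

Request:
servo_tool([
  [[0,-0.01,0.035,-0.1,0],[0,0,0,-0.2,0],[0,0,0,-0.2,0],[0,0,0,-0.15,0],[0,0,0,-0.15,0],[0,0,0,-0.1,0],[0,0,0,-0.1,0],[0,0,0,0,0],[0,0,0,0,0],[0,0,0,0,0],[0,0,0,0,0]],
])

```text
t: 16.95
eef_pos: [0.5617, -0.2172, 0.151]
tool_rot: [0.0, 0.815, 0.58, 0.0]
contact_force: [-0.0, -0.4, -2.7]
gripper_width: 0.09
grasp_force: 58.7
```

```bash
cat > go.py <<'E'
from rel import *
o=bot.get_obs();print(o['eef_pos'],o['tool_rot'],o['contact_force'],o['torque'])
for n in('scene','top'):
    p,d,c=cam(n);W=world(d,c);np.savez(n+'5.npz',p=p,W=W,d=d)
    print(n);rel(dict(p=p,W=W,d=d),o['eef_pos'][2]*1000)
p=np.load('scene5.npz')['p'];cv2.imwrite('pics/s5.png',cv2.resize(p[200:270,170:260],None,fx=8,fy=8,interpolation=cv2.INTER_CUBIC)[...,::-1])
E
python3 go.py
```

```text
[ 0.56174641 -0.21716481  0.15103595] [2.30985745e-04 8.14855902e-01 5.79663478e-01 2.42704675e-04] [-0.0230379  -0.36737921 -2.67733331] [ 0.00445837 -0.00948634 -0.03217372]
scene
plate 46 x [-5.3  2.1  4.6] y [14.5 28.7 34.3] z [118.3 152.4 158.9] rect [-0.5 23.7] [22.1 10.2] 89.9
plate 167 x [-6.   2.3  9.9] y [-35.3 -21.7  -8. ] z [118.7 143.7 159.2] rect [ -1.8 -18.8] [33.3 22.3] 66.0
ptop 23 x [-5.5 -1.6  3.5] y [21.3 28.2 33.9] z [154.2 156.7 159.1] rect [-0.9 27.5] [13.2  9.1] 86.0
ptop 54 x [-9.2 -0.   8.9] y [-35.  -21.3 -11.2] z [152.3 156.8 159.5] rect [  0.1 -23.2] [20.8 24.2] 3.0
jkn 74 x [-6.9  5.7  9.7] y [19.5 31.3 42.4] z [ 97.3 107.9 112.8] rect [ 1.2 31. ] [17.7 24.4] 2.9
jkn 81 x [-8.4  4.3  9.7] y [-42.3 -32.5 -17. ] z [ 95.8 107.7 112.9] rect [  1.  -29.6] [27.9 18.7] 80.8
top
plate 32 x [-4.5  0.   3.7] y [21.3 28.1 34.2] z [143. 155. 158.] rect [-0.3 27.4] [13.7  8.8] 86.5
plate 9 x [-5.2 -5.1 -4.4] y [16.2 25.8 33.5] z [118.3 124.  130.9] rect [-4.8 24.7] [18.   0.7] 89.3
ptop 28 x [-4.5  0.1  3.7] y [21.2 28.1 34. ] z [152.4 155.4 158.1] rect [-0.4 27.2] [ 8.8 13.3] 7.3
jkn 62 x [-9.4 -4.7  8.6] y [18.8 34.8 42.1] z [ 99.3 106.6 110. ] rect [-0.4 30.3] [24.1 17.8] 87.6
```

View pics/s5.png

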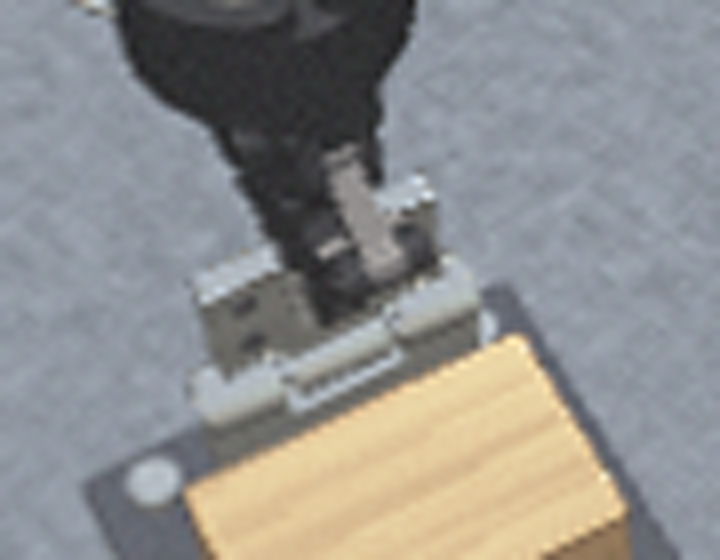

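The knuckle (340,350) sits between the jamb knuckles, and no contact load shows. As a last check I fit a radius-10 circle to each tube's visible side.

```bash
python3 - <<'E'
from h import *
from scipy.optimize import least_squares
z=np.load('scene5.npz');W=z['W'];p=z['p'].astype(int);d=z['d']
a=np.radians(-18.9);R=np.array([[np.cos(a),np.sin(a)],[-np.sin(a),np.cos(a)]])
q=(W[...,:2]-np.array((.562,-.2166)))@R.T*1000;x,y=q[...,0],q[...,1];Z=W[...,2]*1000
b=(d>0)&(x>5.2)&(x<15)&(Z>96)&(Z<113)&(p.min(-1)>90)&(p[...,0]-p[...,2]<35)
for n,m in(('j-',(y>-41)&(y<-21)),('leaf',abs(y)<12),('j+',(y<41)&(y>21))):
    k=b&m; r=least_squares(lambda v:np.hypot(x[k]-v[0],Z[k]-v[1])-10,[0,100],loss='soft_l1')
    print(n,k.sum(),r.x.round(2),np.std(r.fun).round(2))
for lo,hi in((-14,-5),(-5,5),(5,14)):
    k=b&(y>lo)&(y<hi);print(k.sum(),x[k].mean(),Z[k].mean())
# axial gaps along tube tops
k=b&(abs(y)<30);print(np.histogram(y[k],bins=np.arange(-25,26,2)))
E
```

```text
j- 28 [ -2.   103.29] 1.02
leaf 30 [ -1.96 103.34] 1.19
j+ 30 [ -1.55 102.61] 1.15
10 7.6508228286174385 104.1064186624549
14 7.218365891747431 105.23164338392608
10 7.537519701113636 103.14399247783399
(array([4, 3, 4, 0, 0, 2, 3, 2, 2, 2, 3, 2, 4, 2, 3, 2, 2, 2, 2, 3, 0, 0,
       3, 3, 3]), array([-25, -23, -21, -19, -17, -15, -13, -11,  -9,  -7,  -5,  -3,  -1,
         1,   3,   5,   7,   9,  11,  13,  15,  17,  19,  21,  23,  25]))
```

```bash
python3 -c "
from station import bot
o=bot.get_obs();print(abs(o['joint_vel']).max(),o['grasp_force']);print(bot.hand_in())"
```

```text
0.0020946861194419512 58.738372921943665
the job is handed in; nothing more can be done
None
```

I handed the job in at about 17 s of the 70 s: latch swung clear (about 1.77 rad), lid standing open (about 1.6 rad), and the leaf held still between the jamb knuckles, with hole axes measured within about 1 mm and no sign of leaning on the block.

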